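# Lens check of a cured candle

### The arm

A 6-joint arm with a two-finger parallel gripper is mounted at the origin on the work surface. World frame = base frame: x ahead of the robot, y to its left, z up, the work surface at z = 0. Lengths are in m, angles in degrees, forces in N, time in s.
With the tool pointing down it reaches from about 0.3 to 0.75 m from the base axis. Payload 8.5 kg.
Tool frame: the origin (TCP) lies at the very end of the fingers, on their centre line; the grasp point (between the pads) lies 19 mm behind it; z points along the fingers, y is the line along which they close (so a half turn about z gives the same grasp; the last joint's range is limited). The gripper opens to 85 mm and grips with 20 to 120 N. Pads are 22 mm wide; open, the fingers measure 114 mm over their backs; the gripper's body (76 mm by 85 mm) begins 54 mm behind the grasp point. The pads swing forward as they close: fully open they stand 13 mm farther back than shut.
Start: joints at [61.404, 21.807, 74.336, -0, 83.858, -12.336], TCP at [0.154, 0.528, 0.231] pointing down, gripper open.
Joint ranges: [-178.18, 178.18], [-50.72, 133.34], [12.68, 142.11], [-81.47, 261.47], [9.98, 163.14], [-165.26, 165.26]. Speed limits (degrees/s): [136.94, 136.94, 180, 180, 180, 180].

### API

Orientations are given as a 3x3 rotation matrix whose columns are the frame's x, y, z axes.
In Python, from rig import env gives the robot as it stands.
- The arm moves only by the tool move_arm, never from a script. Its argument "plan" is a list of rows, each a list of 7 numbers: the turn, a rotation vector about the tool's x, y, z in degrees, then the shift along the tool's x, y, z in cm, then the gripper command: -1 is shut, 1 is fully open, values between are in proportion. In form: [[ax, ay, az, tx, ty, tz, jaw], ...]. A call has 1 to 5 rows; each row is the pose to reach, as a shift and turn from the pose commanded when the call began, along the tool's axes at that moment; what a row does not reach only later rows make up. A row lasts 1/10 s, in which the tool goes at most 50 mm and 8.59 degrees, less where a joint would pass 70% of its speed; a pose out of reach is approached as far as the arm can. A call with a gripper value outside its range is refused whole. The fingers move at their own pace and stop on an object; "squeeze" is the grip in N (left out, the last holds). Time passes only in rows, so rows that repeat a pose let the fingers close. It gives the time, the measured TCP pose, the force, the opening and the grip force at its end, in the units of the state.
- env.observe(): the state, without advancing time (a new reading comes with each control period).
- env.get_image(name): name is "scene" or "top" or "wrist"; returns a dict with "color" (480x640x3 uint8, red, green, blue), "fov_y" (degrees; the focal length in pixels is half the picture's height over the tangent of half this angle, whatever the lens; pixels are square), "cx", "cy" (the principal point, pixels), "R" (3x3) and "t" (3): a world point X has camera coordinates R X + t. Camera axes: x right, y down, z forward; pixel columns grow to the right and rows downward; lengths in m; the calibration is good to about 2 mm. A picture is of the moment at which its call begins. There is no depth.
- env.close_job(): hands the job in; it is judged then, once.
Trained networks look in a picture, given as the dict that the camera call returned (one of the last four; its "shot" number tells which), for a name from the list of things; names that differ only in an ending like _2 or _b are one class to them, and where a whole thing is asked for, a point or a joint stands for the part that bears it (a point fixed in the world has none). Each returns a list of dicts, best first, with "conf" (0 to 1); they miss things now and then, are a little off and sometimes report something else, mostly with a low value. They report only what shows in the picture. A call takes as long as a camera call. They do not tell look-alikes from the thing itself.
- env.outline_of(target, picture): "mask" (480x640 bool, what is visible of it) and "bbox" ([centre column, centre row, width, height] in pixels, round what is visible of it).
- env.tip_of(target, picture): "pixel" ([column, row] in pixels: a listed point, or the origin of a listed thing).
The state is a dict: "time_s": time; "q": joint angles; "qvel": joint speeds; "joint_efforts": joint torques, N m; "position": TCP position; "tool_rot": TCP orientation; "ft_force": force on the tool from outside, world axes, zero at the start; "wrist_torque": the same for the moment, N m; "grip_width": finger opening in m; "gripper_force": force on a finger pad.
Only numpy, scipy, OpenCV 4.12 (cv2) and the standard library are available. Lean on these libraries where they do the work, as an engineer would, in place of code of your own. Each camera call takes 0.05 s, during which the arm holds its last target. There are 200 camera calls.

### The job

Check the cured candle on the inspection stand: lift the wick bar off its glass, hang it crosswise over the drying rail beside the others (set it on, do not drop it), then take up the reading lens and hold it level, centred over the candle, with the lens at the height shown by the stand's pointer, touching nothing. Finish while still holding the lens there, and leave the candle, the pointer and everything else where they are.

Things in the scene. Friction and masses are not known exactly. Their poses are not given: they have to be found in the camera images.
- stand: inspection stand, fixed: plywood board 150 (x) by 220 (y) by 18 thick, origin at the centre of its underside. At board point (35, -75) stands an upright steel rule, 26 wide, 4 thick, its top 248 above the table, with a sliding pointer clamped on it. The candle stands on the board near (0, 40).
- mark (a point): tip of the sliding pointer on the rule, 50 from the rule's middle towards the candle: its height is the height for the lens's middle plane, 170 to 220 above the table, different each time. The pointer (block 14 by 36 by 22, thin blade) stays put unless it is bumped.
- candle: the candle to check, the clear glass with the wick bar across its mouth: 74 outside diameter, 85 tall, wall 3, wax surface 70 above its foot. Loose, 0.48 kg. Origin at the centre of its underside, z up.
- wick_bar: wick bar lying across the candle's mouth: steel strip 83 x 20 x 2.5, both ends bent 40 straight down (inside gap 78), a wooden grip 26 long, 12 thick, 32 tall standing on its middle. Origin at the middle of the strip's underside, on the rim; x along the strip, y across it (pinch the grip along y), z up. Loose, about 65 g. Laid over the rail at its middle it balances, one leg on either side.
- rail: drying rail, fixed: a round wooden bar of 20 diameter, 320 long, on two posts 18 square that rise to 156 at y = -152 and +152. Origin on the table below the bar's middle; the bar runs along its y with its axis 140 above the table, top at 150.
- rail_free (a point): point on top of the bar, in the middle of its empty stretch, 45 from the bar's middle towards its +y end; free for 60 either way. A hung bar's origin belongs here or anywhere on the empty stretch, its strip square to the bar.
- hung_bar_a: like the wick bar, already hanging over the rail near its -y end; origin and axes as there. Leave alone.
- hung_bar_b: a second one hanging beside it, nearer the middle. Leave alone.
- loupe: reading lens lying flat on its closed case: round frame 80 in diameter, 14 thick, a short brass neck, a dark wooden handle 104 long (52 to 156 from the lens's middle), 16 wide and 14 thick, towards -x. Origin at the middle of the lens, in its middle plane, z square to the lens. 0.11 to 0.18 kg. From 55 out the handle juts past the case, 30 clear of the table.
- case: the lens's closed black case, fixed: 100 (x) by 96 (y) by 30 tall, origin at the centre of its underside. The lens lies on it, its middle 5 to +x of the case's middle.
- jug: translucent pouring jug, 120 across, 140 tall, handle to +y, origin under its centre. Bystander.
- tumbler: white candle tumbler with a wooden stick and a peg across it, 72 across, 120 tall, origin under its centre. Bystander.
- thermometer: purple pistol thermometer lying on its side, about 135 by 150, 42 tall, origin under its barrel. Bystander.
- spatula: green spatula 250 long lying along its x, origin under its middle. Bystander.
- dish: empty clear glass, 96 across, 55 tall, origin under its centre. Bystander.
- bottle: black bottle, 66 across, 170 tall, origin under its centre. Bystander.
Not all that is in view belongs to the job. What is shaped like the wick_bar but blue or purple is not meant.

How it is judged:
By the outcome, as a careful person would: the job done as asked, in the order asked, and still so for the second after the job is handed in, while the arm keeps its last pose, push and grip.
It also fails if it takes over 61 s, if anything falls off the work surface, if the arm or the gripper's body presses on something with over 40 N, if the wrist force passes 120 N, or if a joint passes its speed limit or range.

## Working session

There is one attempt and no reset: what is moved stays moved. The work goes in short steps, Python scripts to look and compute and a tool call to move; the robot and the scene stay as the last step left them, time stands still between calls to the robot, and variables do not carry over. Pictures are saved under pics/ and viewed, at most 10 in all, crops included, and the job is handed in when it is done.

Besides the shell and the picture viewer there is one more tool, called after "Emit:" in YAML: its name, and indented under it one key for each argument. move_arm: Moves the arm, as the interface text tells. Its arguments: {"type":"object","properties":{"plan":{"type":"array"},"squeeze":{"type":"number"}},"required":["plan"]}

```bash
ls; mkdir -p pics
cat > h.py <<'E'
import numpy as np, cv2
from rig import env
def ray(im,px):
    f=240/np.tan(np.radians(im["fov_y"])/2); R=np.array(im["R"]);t=np.array(im["t"])
    d=R.T@np.array([(px[0]-im["cx"])/f,(px[1]-im["cy"])/f,1.]); return -R.T@t,d/np.linalg.norm(d)
def atz(im,px,z):
    o,d=ray(im,px); return o+d*(z-o[2])/d[2]
def tri(l):
    A=np.zeros((3,3));b=np.zeros(3);P=[]
    for im,px in l:
        o,d=ray(im,px);M=np.eye(3)-np.outer(d,d);A+=M;b+=M@o;P.append((o,d))
    x=np.linalg.solve(A,b); return x,[np.linalg.norm(np.cross(x-o,d)) for o,d in P]
def proj(im,X):
    f=240/np.tan(np.radians(im["fov_y"])/2);c=np.array(im["R"])@X+np.array(im["t"]);return [im["cx"]+f*c[0]/c[2],im["cy"]+f*c[1]/c[2]]
def save(im,n,box=None,s=1):
    c=im["color"][:,:,::-1]
    if box: c=c[box[1]:box[3],box[0]:box[2]]
    cv2.imwrite("pics/"+n,cv2.resize(np.ascontiguousarray(c),None,fx=s,fy=s,interpolation=cv2.INTER_CUBIC))
E
python3 - <<'E'
from h import *
np.set_printoptions(precision=3,suppress=True)
ims={n:env.get_image(n) for n in("scene","top")}
for n,im in ims.items():
    save(im,n+"1.png"); o,d=ray(im,(320,240)); print(n,o,d)
for t in "stand mark candle wick_bar rail rail_free loupe case hung_bar_a".split():
    for n,im in ims.items():
        print(t,n,[(np.round(r["pixel"]),round(r["conf"],2)) for r in env.tip_of(t,im)][:4])
E
```

```text
pics
scene [1.239 0.828 0.838] [-0.52  -0.661 -0.541]
top [ 0.481 -0.016  1.495] [ 0.058  0.017 -0.998]
stand scene [(array([328., 271.]), 0.68)]
stand top [(array([332., 248.]), 0.84)]
mark scene [(array([318., 209.]), 0.64)]
mark top [(array([343., 241.]), 0.7), (array([322., 246.]), 0.63), (array([258., 176.]), 0.2)]
candle scene [(array([332., 276.]), 0.78)]
candle top [(array([321., 243.]), 0.76)]
wick_bar scene [(array([332., 254.]), 0.84), (array([377., 304.]), 0.69), (array([375., 243.]), 0.5)]
wick_bar top [(array([323., 313.]), 0.65), (array([320., 247.]), 0.58), (array([257., 246.]), 0.57), (array([319., 243.]), 0.57)]
rail scene [(array([287., 232.]), 0.58)]
rail top [(array([428., 258.]), 0.57)]
rail_free scene [(array([295., 192.]), 0.73)]
rail_free top [(array([329., 250.]), 0.75), (array([438., 276.]), 0.68)]
loupe scene [(array([422., 333.]), 0.94)]
loupe top [(array([208., 250.]), 0.65), (array([153., 304.]), 0.6)]
case scene [(array([417., 341.]), 0.56)]
case top [(array([493., 316.]), 0.72), (array([208., 250.]), 0.62)]
hung_bar_a scene [(array([262., 195.]), 0.63), (array([243., 197.]), 0.48), (array([243., 211.]), 0.18)]
hung_bar_a top [(array([456., 224.]), 0.71), (array([452., 235.]), 0.64)]
```

View pics/scene1.png

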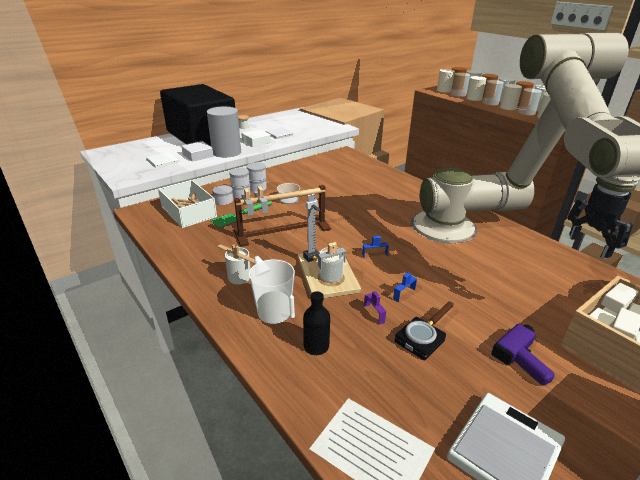

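View pics/top1.png

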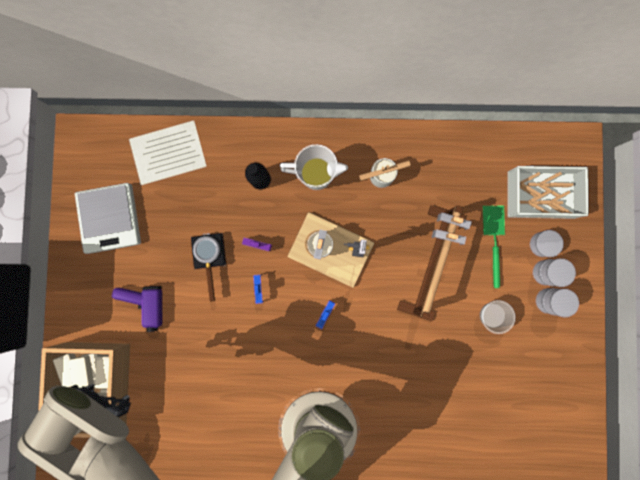

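Scene shows the candle on the board at (332,262) with the steel bar, and the rule and pointer at (312,225). In the top view the candle is at (320,243), the hung bars at (455,222) and (452,236), the free rail stretch near (438,276), and the lens at (207,250) with its handle running to (211,300).

Look-alikes for wick_bar in the top view: blue (257,289), blue (326,315), purple (257,243), and hung steel bars (455,222) and (452,236). I choose the steel bar on the glass at (320,243).

Run:
```python
from h import *
np.set_printoptions(precision=3,suppress=True)
S=env.get_image("scene");T=env.get_image("top")
for n,a,b in [("wick",(332,254),(320,243)),("railfree",(295,192),(438,276)),("mark",(318,209),(343,241)),("loupe",(422,333),(208,250)),("hung1",(262,195),(452,235)),("hung2",(243,197),(456,224))]:
    print(n,*tri([(S,a),(T,b)]))
print("rail ends",atz(T,(458,214),.15),atz(T,(428,308),.15))
print("handle",atz(T,(211,298),.037),"board c",atz(T,(331,249),.018))
s=env.observe();print(s["tool_rot"],s["position"])
a=cv2.resize(T["color"][200:300,280:480,::-1],None,fx=4,fy=4,interpolation=2)
W=env.get_image("wrist")
print("wrist cam",ray(W,(320,240)), W["fov_y"])
cv2.imwrite("pics/crop1.png",a)
```

```text
wick [0.552 0.009 0.103] [np.float64(0.0019922090543176268), np.float64(0.0019922090543176944)]
railfree [ 0.463 -0.313  0.151] [np.float64(0.0055096568042884), np.float64(0.005509656804288346)]
mark [ 0.554 -0.054  0.227] [np.float64(0.0006320622596673169), np.float64(0.0006320622596675443)]
loupe [0.526 0.347 0.032] [np.float64(0.0033878313798980284), np.float64(0.003387831379898078)]
hung1 [ 0.575 -0.348  0.159] [np.float64(0.005818133667301724), np.float64(0.005818133667301641)]
hung2 [ 0.618 -0.37   0.152] [np.float64(0.009690342470982482), np.float64(0.009690342470982348)]
rail ends [ 0.638 -0.37   0.15 ] [ 0.38 -0.29  0.15]
handle [0.386 0.33  0.037] board c [ 0.54  -0.024  0.018]
[[-0.96  0.28  0.  ]
 [ 0.28  0.96  0.  ]
 [-0.    0.   -1.  ]] [0.154 0.528 0.231]
wrist cam (array([0.09 , 0.547, 0.374]), array([ 0.264, -0.073, -0.962])) 66.43875357244252
```

View pics/crop1.png

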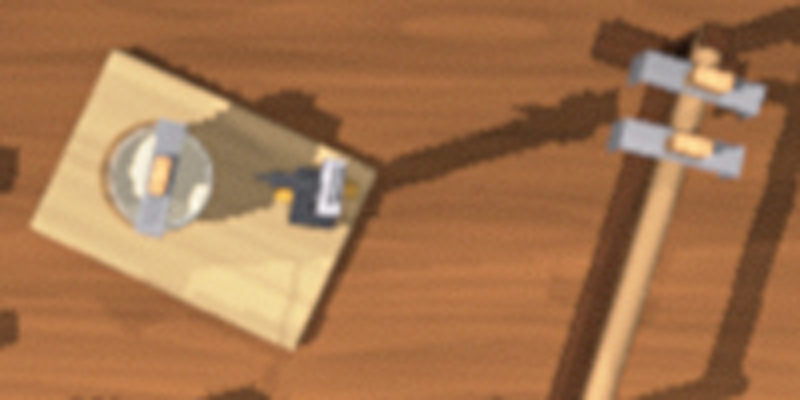

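```bash
cat >> h.py <<'E'
from scipy.spatial.transform import Rotation as Ro
def go(p,yaw,tilt=None):
    "row (cm,deg) to take the TCP to p, tool down with tool y at world yaw deg"
    s=env.observe();R=np.array(s["tool_rot"]);y=np.radians(yaw)
    Y=np.array([np.cos(y),np.sin(y),0]);Z=np.array([0,0,-1.]);G=np.c_[np.cross(Y,Z),Y,Z]
    print("row",np.round(Ro.from_matrix(R.T@G).as_rotvec(degrees=True),2),np.round(100*R.T@(np.array(p)-s["position"]),2))
E
python3 -c "
from h import *
go([.552,.009,.25],79.4)"
```

```text
row [-0.    0.   -5.66] [-52.74 -38.68  -1.87]
```

Emit:
move_arm:
  plan:
    - [0, 0, 0, -5, -3.5, -5, 1]
    - [0, 0, 0, -15, -11, -6, 1]
    - [0, 0, -5.7, -52.7, -38.7, -6, 1]
    - [0, 0, -5.7, -52.7, -38.7, -6, 1]
    - [0, 0, -5.7, -52.7, -38.7, -6, 1]

```text
time_s: 1.65
position: [0.2996, 0.3379, 0.2777]
tool_rot: [[-0.983, 0.183, 0.001], [0.183, 0.983, 0.0], [-0.0, 0.0, -1.0]]
ft_force: [0.7, 0.5, 0.6]
grip_width: 0.0852
gripper_force: 0.0
```

```bash
python3 -c "
from h import *
go([.552,.009,.25],79.4);print(env.observe()['position'],env.observe()['time_s'])"
```

```text
row [0.02 0.03 0.07] [-30.82 -27.73   2.78]
[0.2996058  0.33791334 0.27771697] 1.65
```

Emit:
move_arm:
  plan:
    - [0, 0, 0, -30.8, -27.7, 2.8, 1]
    - [0, 0, 0, -30.8, -27.7, 2.8, 1]
    - [0, 0, 0, -30.8, -27.7, 2.8, 1]
    - [0, 0, 0, -30.8, -27.7, 2.8, 1]
    - [0, 0, 0, -30.8, -27.7, 2.8, 1]

```text
time_s: 2.15
position: [0.4515, 0.1397, 0.2607]
tool_rot: [[-0.983, 0.184, 0.001], [0.184, 0.983, 0.0], [-0.001, 0.0, -1.0]]
ft_force: [1.1, 1.2, 0.4]
grip_width: 0.0857
gripper_force: 0.0
```

Emit:
move_arm:
  plan:
    - [0, 0, 0, -15, -13.5, 0.9, 1]
    - [0, 0, 0, -15, -13.5, 0.9, 1]
    - [0, 0, 0, -15, -13.5, 0.9, 1]
    - [0, 0, 0, -15, -13.5, 0.9, 1]

```text
time_s: 2.55
position: [0.5731, -0.0189, 0.2517]
tool_rot: [[-0.983, 0.184, 0.0], [0.184, 0.983, 0.0], [-0.0, 0.0, -1.0]]
ft_force: [0.7, 0.7, 0.9]
grip_width: 0.0856
gripper_force: 0.0
```

Run:
```python
from h import *
np.set_printoptions(precision=3,suppress=True)
go([.552,.009,.25],79.4)
W=env.get_image("wrist");save(W,"w1.png")
for t in ("wick_bar","mark","candle"): print(t,[(np.round(r["pixel"]),round(r["conf"],2)) for r in env.tip_of(t,W)][:3])
```

```text
row [0.01 0.02 0.02] [2.59 2.36 0.17]
wick_bar [(array([347., 188.]), 0.87), (array([546., 141.]), 0.62), (array([341., 175.]), 0.54)]
mark [(array([232., 230.]), 0.83)]
candle [(array([338., 176.]), 0.92)]
```

View pics/w1.png

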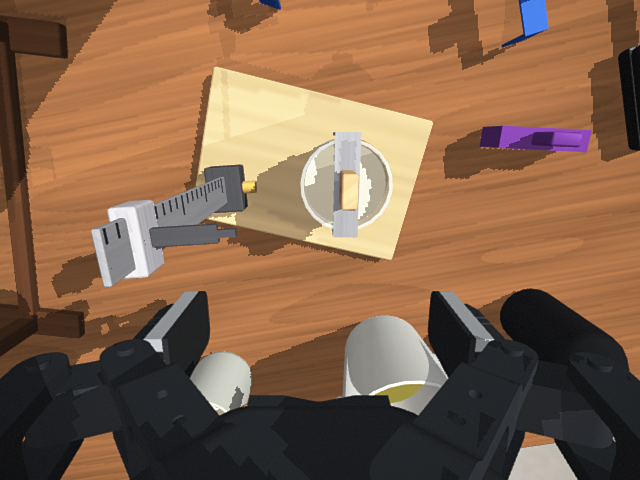

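The wrist view shows the steel strip across the glass running (347,132)–(345,237), with its grip at (349,190). The pointer tip is at (235,232), next to the glass, so I'll descend with the jaws partly closed.

Run:
```python
from h import *
np.set_printoptions(precision=4,suppress=True)
W=env.get_image("wrist");S=env.get_image("scene");T=env.get_image("top")
print(env.observe()["position"])
w=[r for r in env.outline_of("wick_bar",W)][0]["mask"]
ys,xs=np.nonzero(w);print(cv2.minAreaRect(np.c_[xs,ys].astype(np.float32)))
P={}
for t,sp,tp in (("wick_bar",(332,254),(320,243)),("mark",(318,209),(343,241)),("candle",(332,276),(321,243))):
    px=env.tip_of(t,W)[0]["pixel"]; ts=min((r["pixel"] for r in env.tip_of(t,S)),key=lambda p:np.hypot(p[0]-sp[0],p[1]-sp[1]))
    tt=min((r["pixel"] for r in env.tip_of(t,T)),key=lambda p:np.hypot(p[0]-tp[0],p[1]-tp[1]))
    print(t,px,ts,tt,*tri([(W,px),(S,ts)]),tri([(W,px),(S,ts),(T,tt)])[0])
a,b=atz(W,(347,132.5),.1055),atz(W,(345.5,237.),.1055)
d=b-a;print(a,b,(a+b)/2,np.linalg.norm(d),np.degrees(np.arctan2(d[1],d[0])))
# grip top outline
for p in [(341,171),(357,171),(341,209),(357,209)]: print(atz(W,p,.1375))
save(W,"c2.png",(200,100,420,300),3)
```

```text
[ 0.5716 -0.016   0.2521]
((345.2378234863281, 185.9701385498047), (26.199626922607422, 104.3239974975586), 0.9710219502449036)
wick_bar [349.3, 186.3] [334.9, 255.4] [319.6, 244.7] [0.5468 0.0143 0.099 ] [np.float64(0.0038402094890310355), np.float64(0.003840209489030937)] [0.5471 0.0122 0.0982]Traceback (most recent call last):
  File "<stdin>", line 10, in <module>
ValueError: min() iterable argument is empty
```

Run:
```python
from h import *
np.set_printoptions(precision=4,suppress=True)
W=env.get_image("wrist");T=env.get_image("top")
print(env.observe()["position"])
m=env.tip_of("mark",W);print([(r["pixel"],r["conf"]) for r in m])
for n,p in (("S209",(318,209)),):
    S=env.get_image("scene");print(tri([(W,m[0]["pixel"]),(S,p)]))
o=env.outline_of("wick_bar",W)[0];ys,xs=np.nonzero(o["mask"]);print(cv2.minAreaRect(np.c_[xs,ys].astype(np.float32)),ys.min(),ys.max())
a,b=atz(W,(347,ys.min()),.1055),atz(W,(345.5,ys.max()+1),.1055)
d=b-a;print(a,b,(a+b)/2,np.linalg.norm(d),np.degrees(np.arctan2(d[1],d[0])))
save(W,"c2.png",(220,110,420,260),4)
save(S,"c3.png",(280,180,380,300),5)
```

```text
[ 0.5721 -0.0169  0.2518]
[([228.6, 232.2], 0.86)]
(array([ 0.5461, -0.0593,  0.2203]), [np.float64(0.003679946621387487), np.float64(0.003679946621387541)])
((523.5, 23.5), (47.0, 43.0), 90.0) 0 47
[0.4203 0.0314 0.1055] [0.4502 0.0254 0.1055] [0.4352 0.0284 0.1055] 0.03040930331596167 -11.275400529807317
```

View pics/c2.png

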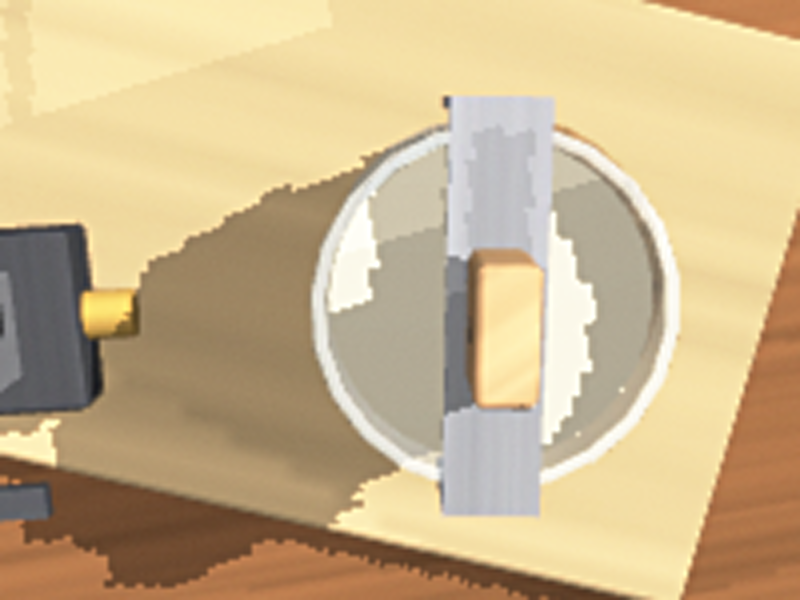

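View pics/c3.png

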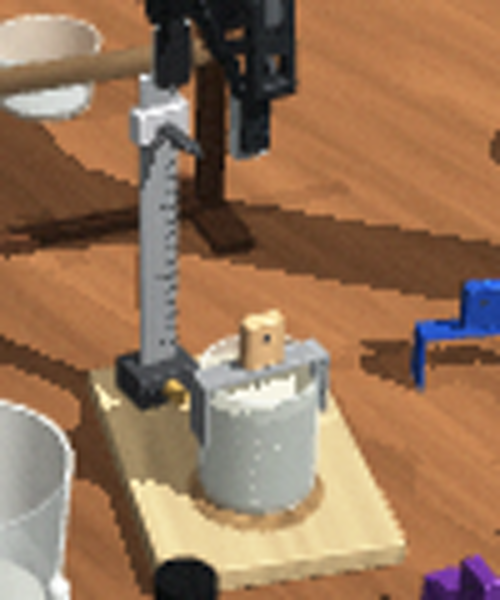

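The crops show the chosen bar on the glass: strip ends at wrist (345.4,134.3) and (342.9,238.8), top of the grip at (347.8,194). The pointer tip is at wrist (232.5,234.5) and scene (320,211).

Run:
```python
from h import *
np.set_printoptions(precision=4,suppress=True)
W=env.get_image("wrist");S=env.get_image("scene")
a,b=atz(W,(345.4,134.3),.1055),atz(W,(342.9,238.8),.1055)
d=b-a;print(a,b,(a+b)/2,np.linalg.norm(d),np.degrees(np.arctan2(d[1],d[0])))
print("grip",atz(W,(347.8,194),.1375))
print("mark",tri([(W,(232.5,234.5)),(S,(320,211))]))
# rim ellipse: crop x 313..680, y 125..487
print("candle",(atz(W,(298.3,187),.103)+atz(W,(390,187),.103))/2)
go([.5475,.0125,.15],79.4)
```

```text
[0.5092 0.0154 0.1055] [ 0.5902 -0.      0.1055] [0.5497 0.0077 0.1055] 0.08249348156649748 -10.764660554565904
grip [0.5493 0.0082 0.1375]
mark (array([ 0.5458, -0.0558,  0.2168]), [np.float64(0.00015223543050809862), np.float64(0.00015223543050803669)])
candle [0.5489 0.008  0.103 ]
row [0.   0.   0.04] [ 2.96  2.45 10.17]
```

```bash
python3 -c "
from h import *
go([.5495,.008,.18],79.3)"
```

```text
row [0.   0.   0.14] [2.68 2.05 7.17]
```

Emit:
move_arm:
  plan:
    - [0, 0, 0, 2.7, 2.05, 0, -0.3]
    - [0, 0, 0, 2.7, 2.05, 0, -0.3]
    - [0, 0, 0, 2.7, 2.05, 3, -0.3]
    - [0, 0, 0, 2.7, 2.05, 7.2, -0.3]
    - [0, 0, 0, 2.7, 2.05, 7.2, -0.3]

```text
time_s: 4.1
position: [0.5473, 0.0083, 0.1755]
tool_rot: [[-0.983, 0.183, -0.009], [0.183, 0.983, 0.002], [0.009, 0.0, -1.0]]
ft_force: [-1.0, -1.0, 0.0]
grip_width: 0.0301
gripper_force: 0.0
```

Run:
```python
from h import *
W=env.get_image("wrist");save(W,"w4.png")
go([.5495,.008,.11],79.3);s=env.observe();print(s["position"],s["grip_width"])
```

```text
row [-0.   -0.25  0.13] [-0.11  0.01  6.85]
[0.54873736 0.0079949  0.17853276] 0.029745256596556375
```

View pics/w4.png

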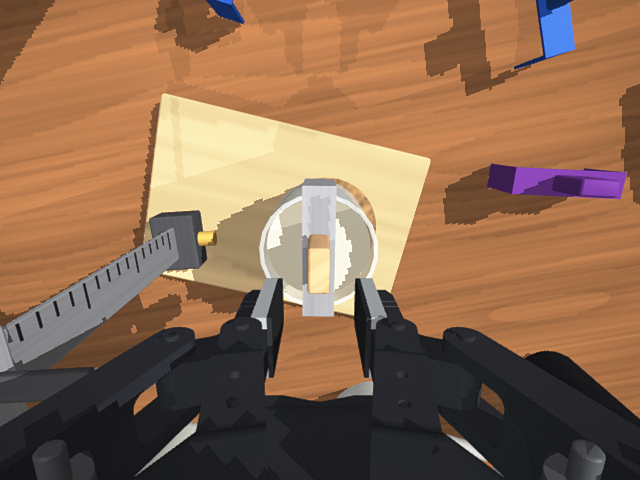

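The bar is centred between the jaws (grip at (319,262)), so I can descend.

Emit:
move_arm:
  plan:
    - [0, 0, 0, -0.1, 0, 3.5, -0.3]
    - [0, 0, 0, -0.1, 0, 6, -0.3]
    - [0, 0, 0, -0.1, 0, 6.9, -0.3]
    - [0, 0, 0, -0.1, 0, 6.9, -0.3]
    - [0, 0, 0, -0.1, 0, 6.9, -1]
  squeeze: 30

```text
time_s: 4.65
position: [0.5514, 0.0075, 0.1124]
tool_rot: [[-0.983, 0.183, 0.003], [0.183, 0.983, -0.001], [-0.003, -0.0, -1.0]]
ft_force: [0.3, -0.2, 0.8]
grip_width: 0.0167
gripper_force: 0.0
```

Emit:
move_arm:
  plan:
    - [0, 0, 0, 0, 0, 0, -1]
    - [0, 0, 0, 0, 0, 0, -1]
    - [0, 0, 0, 0, 0, 0, -1]
    - [0, 0, 0, 0, 0, 0, -1]

```text
time_s: 5.05
position: [0.5514, 0.0076, 0.1125]
tool_rot: [[-0.983, 0.183, 0.004], [0.183, 0.983, -0.001], [-0.004, -0.0, -1.0]]
ft_force: [-0.0, -0.2, 7.0]
grip_width: 0.0113
gripper_force: 33.1
```

Emit:
move_arm:
  plan:
    - [0, 0, 0, 0, 0, -1, -1]
    - [0, 0, 0, 0, 0, -3, -1]
    - [0, 0, 0, 0, 0, -7, -1]
    - [0, 0, 0, 0, 0, -12, -1]
    - [0, 0, 0, 0, 0, -17, -1]

```text
time_s: 5.55
position: [0.5497, 0.008, 0.2834]
tool_rot: [[-0.983, 0.183, -0.0], [0.183, 0.983, -0.0], [0.0, -0.0, -1.0]]
ft_force: [1.2, -0.4, 0.1]
grip_width: 0.0114
gripper_force: 32.0
```

Emit:
move_arm:
  plan:
    - [0, 0, 0, 0, 0, -4, -1]
    - [0, 0, 0, 0, 0, -4, -1]
    - [0, 0, 0, 0, 0, -4, -1]

```text
time_s: 5.85
position: [0.5501, 0.0079, 0.3214]
tool_rot: [[-0.983, 0.183, 0.001], [0.183, 0.983, -0.0], [-0.001, -0.0, -1.0]]
ft_force: [-1.4, 0.1, -0.6]
grip_width: 0.0114
gripper_force: 32.1
```

Run:
```python
from h import *
np.set_printoptions(precision=4,suppress=True)
T=env.get_image("top");S=env.get_image("scene");s=env.observe();print(s["position"],s["grip_width"],s["ft_force"])
for n,im in(("T",T),("S",S)):
    for t in("rail","hung_bar_a"):
        for o in env.outline_of(t,im)[:3]: print(n,t,round(o["conf"],2),np.round(o["bbox"]))
    print(n,[(r["pixel"],round(r["conf"],2)) for r in env.tip_of("rail_free",im)])
# rail line in top view: fit wood-coloured pixels through outline
m=env.outline_of("rail",T)[0]["mask"];ys,xs=np.nonzero(m);print(cv2.minAreaRect(np.c_[xs,ys].astype(np.float32)))
cv2.imwrite("pics/c5.png",np.hstack([cv2.resize(T["color"][190:330,390:500,::-1],None,fx=4,fy=4,interpolation=2)]))
```

```text
[0.5498 0.0079 0.3195] 0.011571632743310927 [ 0.46   -0.2831 -0.9615]
T rail 0.88 [430. 262.  65. 113.]
T rail 0.72 [388. 172.  47.  28.]
T hung_bar_a 0.82 [457. 221.  34.  12.]
T hung_bar_a 0.66 [207. 269.  25.  65.]
T hung_bar_a 0.54 [450. 237.  31.  13.]
T [([437.9, 275.8], 0.67)]
S rail 0.78 [285. 216.  97.  65.]
S hung_bar_a 0.58 [265. 202.  11.  26.]
S hung_bar_a 0.44 [247. 200.  14.  27.]
S [([291.9, 189.7], 0.85)]
((432.1120910644531, 258.9412841796875), (37.04575729370117, 118.29586791992188), 17.354022979736328)
```

View pics/c5.png

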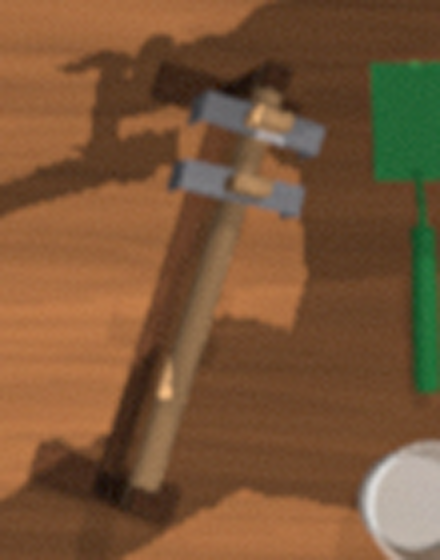

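The top crop shows the bar's midline running from top-view (427.2,307.5) to (445.2,252.5), with the two hung bars at the far end. The near stretch is free.

Run:
```python
from h import *
np.set_printoptions(precision=4,suppress=True)
T=env.get_image("top");S=env.get_image("scene")
a,b=atz(T,(427.2,307.5),.145),atz(T,(445.2,252.5),.145);d=a-b
print(a,b,np.degrees(np.arctan2(d[1],d[0])));print(atz(T,(437.9,275.8),.15),tri([(T,(437.9,275.8)),(S,(291.9,189.7))]))
go([.47,-.318,.32],-17)
```

```text
[ 0.381 -0.289  0.145] [ 0.532  -0.3369  0.145 ] 162.39525539031686
[ 0.4678 -0.3163  0.15  ] (array([ 0.4681, -0.3141,  0.1602]), [np.float64(0.00017258535215296074), np.float64(0.00017258535215304203)])
row [-0.02 -0.01 96.44] [  1.92 -33.51   0.05]
```

Emit:
move_arm:
  plan:
    - [0, 0, 8, 0.2, -3, 0, -1]
    - [0, 0, 16, 0.4, -6, 0, -1]
    - [0, 0, 24, 0.6, -9, 0, -1]
    - [0, 0, 32, 0.8, -12, 0, -1]
    - [0, 0, 40, 1, -15, 0, -1]

```text
time_s: 6.9
position: [0.5126, -0.1388, 0.3207]
tool_rot: [[-0.631, 0.776, 0.0], [0.776, 0.631, -0.0], [-0.0, 0.0, -1.0]]
ft_force: [-0.3, 0.6, -0.7]
grip_width: 0.0111
gripper_force: 32.0
```

```bash
python3 -c "
from h import *
go([.47,-.318,.32],-17.3)"
```

```text
row [ 0.    0.   56.42] [-11.22 -14.61   0.07]
```

Emit:
move_arm:
  plan:
    - [0, 0, 8, -2, -2.6, 0, -1]
    - [0, 0, 16, -4, -5.2, 0, -1]
    - [0, 0, 24, -6, -7.8, 0, -1]
    - [0, 0, 32, -8, -10.4, 0, -1]
    - [0, 0, 40, -10, -13, 0, -1]

```text
time_s: 7.4
position: [0.4757, -0.2988, 0.3207]
tool_rot: [[0.016, 1.0, 0.0], [1.0, -0.016, 0.0], [0.0, 0.0, -1.0]]
ft_force: [0.8, -0.0, -1.1]
grip_width: 0.0114
gripper_force: 32.0
```

```bash
python3 -c "
from h import *
go([.47,-.318,.32],-17.3)"
```

```text
row [ 0.   -0.   16.41] [-1.93 -0.54  0.07]
```

Emit:
move_arm:
  plan:
    - [0, 0, 8, -1, -0.3, 0, -1]
    - [0, 0, 16.4, -1.9, -0.5, 0, -1]
    - [0, 0, 16.4, -1.9, -0.5, 0, -1]
    - [0, 0, 16.4, -1.9, -0.5, 0, -1]
    - [0, 0, 16.4, -1.9, -0.5, 0, -1]

```text
time_s: 7.9
position: [0.4711, -0.3159, 0.3208]
tool_rot: [[0.288, 0.958, 0.0], [0.958, -0.288, 0.0], [0.0, 0.0, -1.0]]
ft_force: [0.7, -0.1, -0.2]
grip_width: 0.0116
gripper_force: 32.0
```

Run:
```python
from h import *
np.set_printoptions(precision=4,suppress=True)
W=env.get_image("wrist");save(W,"w6.png");s=env.observe();print(s["position"])
for t in("rail","wick_bar","hung_bar_a"):
    for o in env.outline_of(t,W)[:4]: print(t,round(o["conf"],2),np.round(o["bbox"]))
print([(r["pixel"],round(r["conf"],2)) for r in env.tip_of("rail_free",W)])
for X in ([.381,-.289,.145],[.532,-.3369,.145],[.47,-.317,.15]): print(proj(W,np.array(X)))
```

```text
[ 0.4712 -0.3159  0.3208]
rail 0.77 [362. 192. 378.  90.]
wick_bar 0.78 [322. 274.  47. 187.]
wick_bar 0.41 [449. 298. 132.  67.]
hung_bar_a 0.97 [442. 216.  51. 101.]
hung_bar_a 0.92 [496. 213.  61.  97.]
[]
[np.float64(212.4129555143986), np.float64(213.22681960062081)]
[np.float64(390.9859012091537), np.float64(216.11878759825882)]
[np.float64(317.69003316195534), np.float64(215.8743847078254)]
```

View pics/w6.png

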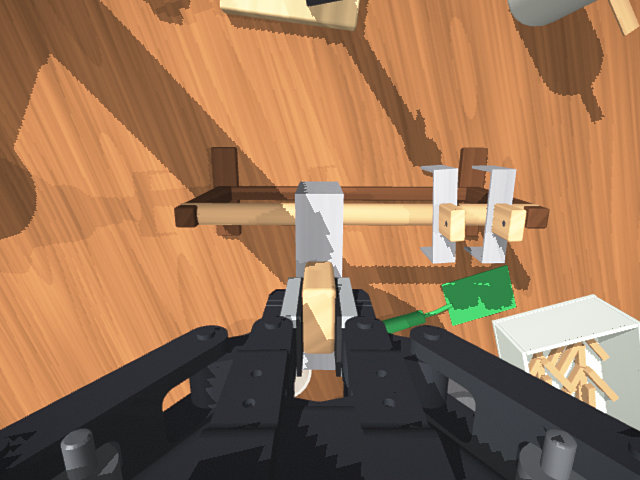

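The wrist view shows the held bar at (318,270) squarely over the free stretch. The rail's midline sits at rows 214–216, matching my prediction. Nearest neighbours are the hung bar at column 445 and the post at 188.

Run:
```python
from h import *
W=env.get_image("wrist");s=env.observe();R=np.array(s["tool_rot"]);p=np.array(s["position"])
for e in(-.004,0,.004): print(e,[np.round(proj(W,p+R@np.array(v)),1) for v in([.0415+e,0,.007],[.0415+e,0,.0495],[-.0415+e,0,.007])])
g=cv2.cvtColor(W["color"],cv2.COLOR_RGB2GRAY)
for c in(305,318,330): print(c,"far",g[178:204,c],"near",g[344:376,c])
for c in(240,260,390,410): 
    print(c,W["color"][196:234,c,2])
```

```text
-0.004 [array([319.2, 207.5]), array([319. , 192.3]), array([318.7, 379.8])]
0 [array([319.2, 197.9]), array([319. , 184.7]), array([318.7, 372.5])]
0.004 [array([319.3, 188.2]), array([319., 177.]), array([318.7, 365.1])]
305 far [176 177 177 172 161 161 111 159 101 164 165  92 106 160  87 105 173 174
 155 156 157 158 158 157 158 158] near [170 168 167 166 163 163 164 164 158 152 159 169 235 236 236 234 233 232
 160 163 234 234 240 233 153 164 212 211 210 213 213 213]
318 far [168 167 166 163 158 160 160 161 160 160 162 162 161 160 158 170 238 235
 233 233 233 232 233 233 233 233] near [159 162 163 166 163 161 158 155 146 144 156 156 156 157 158 156 156 156
 156 157 156 156 158 158 159 147 118 114 116 117 117 118]
330 far [181 180 178 170 160 163 163 162 162 162 162 162 163 163 161 167 239 235
 233 233 233 233 233 232 233 233] near [149 146 143 142 142 141 140 137 133 146 162 161 162 161 161 161 161 162
 161 160 162 161 161 160 163 161 110 106 107 108 107 109]
240 [ 35  34  36  38  57  57  58  79  88  92 101 105 107 111 114 115 116 115
 116 116 116 117 116 111 115 113 106 101  79  35  27  30  29  30  33  30
  28  34]
260 [ 34  34  33  38  57  58  56  80  86  93  98 104 107 108 116 115 113 113
 113 111 108 107 108 105 102 103  99  93  96  68  68  71  69  69  71  71
  69  69]
390 [ 60  59  61  45  56  54  58 107 137 155 162 167 174 178 181 179 180 179
 178 176 175 170 165 157 150 143 126 108 112  82  82  85  82  81  81  82
  84  83]
410 [ 57  59  62  48  57  55  58 103 129 142 147 158 159 161 166 162 165 166
 163 162 160 155 149 144 138 132 117 102 105  96  97  96  97  96  96  93
  94  95]
```

Run:
```python
from h import *
np.set_printoptions(precision=4,suppress=True)
W=env.get_image("wrist");s=env.observe();R=np.array(s["tool_rot"]);p=np.array(s["position"])
b=W["color"][:,:,2].astype(float);rc=[]
G=W["color"].astype(float).sum(2)
for c in list(range(215,285,5))+list(range(360,425,5)):
    g=np.gradient(b[196:234,c]);t=196+np.argmax(g[2:12])+2;l=196+np.argmin(g[22:34])+22;rc.append((c,t,l))
rc=np.array(rc);k=np.median(rc[:,1:],0);print(rc[::3].tolist())
f=np.polyfit(rc[:,0],(rc[:,1]+rc[:,2])/2,1);print(f,np.polyval(f,[240,400]))
a,c=[atz(W,(u,213.8),.14) for u in(240,400)];d=c-a
print("yaw",np.degrees(np.arctan2(d[1],d[0])),"axis",a,c)
# tool-x of axis relative TCP
print(R.T@(a-p),R.T@(c-p))
```

```text
[[215, 202, 223], [230, 202, 224], [245, 203, 224], [260, 203, 224], [275, 203, 224], [365, 203, 222], [380, 203, 223], [395, 203, 223], [410, 203, 222]]
[ -0.0017 213.4207] [213.0029 212.7243]
yaw -16.799461996692408 axis [ 0.4029 -0.2974  0.14  ] [ 0.5408 -0.339   0.14  ]
[-0.0017 -0.0707  0.1807] [-0.0014  0.0733  0.1807]
```

Emit:
move_arm:
  plan:
    - [0, 0, 0.3, -0.3, 0, 0, -1]
    - [0, 0, 0.3, -0.32, 0, 3, -1]
    - [0, 0, 0.3, -0.32, 0, 7, -1]
    - [0, 0, 0.3, -0.32, 0, 11, -1]
    - [0, 0, 0.3, -0.32, 0, 13.5, -1]

```text
time_s: 8.75
position: [0.4692, -0.319, 0.1829]
tool_rot: [[0.297, 0.955, -0.002], [0.955, -0.297, 0.002], [0.002, -0.003, -1.0]]
ft_force: [0.5, -0.5, -1.7]
grip_width: 0.0116
gripper_force: 32.0
```

Emit:
move_arm:
  plan:
    - [0, 0, 0, 0, 0, 1, -1]
    - [0, 0, 0, 0, 0, 1.3, -1]
    - [0, 0, 0, 0, 0, 1.6, -1]
    - [0, 0, 0, 0, 0, 1.8, -1]
    - [0, 0, 0, 0, 0, 1.8, -1]

```text
time_s: 9.25
position: [0.4702, -0.3197, 0.1684]
tool_rot: [[0.297, 0.955, 0.001], [0.955, -0.297, -0.001], [-0.001, 0.001, -1.0]]
ft_force: [-0.8, -0.3, 0.1]
grip_width: 0.0116
gripper_force: 32.0
```

Emit:
move_arm:
  plan:
    - [0, 0, 0, 0, 0, 0.3, -1]
    - [0, 0, 0, 0, 0, 0.5, -1]
    - [0, 0, 0, 0, 0, 0.6, -1]
    - [0, 0, 0, 0, 0, 0.7, -1]
    - [0, 0, 0, 0, 0, 0.7, -1]

```text
time_s: 9.75
position: [0.47, -0.3195, 0.1606]
tool_rot: [[0.297, 0.955, -0.0], [0.955, -0.297, 0.0], [0.0, -0.0, -1.0]]
ft_force: [0.2, -0.3, -1.1]
grip_width: 0.011
gripper_force: 32.0
```

Emit:
move_arm:
  plan:
    - [0, 0, 0, 0, 0, 0.1, -1]
    - [0, 0, 0, 0, 0, 0.1, -1]
    - [0, 0, 0, 0, 0, 0.1, -1]

```text
time_s: 10.05
position: [0.47, -0.3196, 0.1597]
tool_rot: [[0.297, 0.955, -0.0], [0.955, -0.297, -0.0], [-0.0, 0.0, -1.0]]
ft_force: [0.4, 0.5, -1.2]
grip_width: 0.0114
gripper_force: 32.0
```

Emit:
move_arm:
  plan:
    - [0, 0, 0, 0, 0, 0.1, -1]
    - [0, 0, 0, 0, 0, 0.1, -1]

```text
time_s: 10.25
position: [0.4701, -0.3196, 0.1594]
tool_rot: [[0.297, 0.955, 0.001], [0.955, -0.297, -0.001], [-0.0, 0.001, -1.0]]
ft_force: [-1.7, 1.1, 6.0]
grip_width: 0.0114
gripper_force: 32.8
```

Emit:
move_arm:
  plan:
    - [0, 0, 0, 0, 0, 0.1, -1]
    - [0, 0, 0, 0, 0, 0.1, -1]

```text
time_s: 10.45
position: [0.4701, -0.3197, 0.1593]
tool_rot: [[0.297, 0.955, 0.001], [0.955, -0.297, -0.002], [-0.001, 0.002, -1.0]]
ft_force: [-4.0, 2.4, 11.3]
grip_width: 0.0111
gripper_force: 33.8
```

Contact came at the height I expected. I'll ease off the press and open gently.

Emit:
move_arm:
  plan:
    - [0, 0, 0, 0, 0, -0.12, -1]
    - [0, 0, 0, 0, 0, -0.15, -0.7]
    - [0, 0, 0, 0, 0, -0.15, -0.6]
    - [0, 0, 0, 0, 0, -0.15, -0.5]
    - [0, 0, 0, 0, 0, -0.15, -0.4]
  squeeze: 20

```text
time_s: 10.95
position: [0.47, -0.3195, 0.159]
tool_rot: [[0.297, 0.955, -0.0], [0.955, -0.297, 0.0], [0.0, -0.0, -1.0]]
ft_force: [-0.1, -0.1, 0.1]
grip_width: 0.0255
gripper_force: 0.0
```

Run:
```python
from h import *
W=env.get_image("wrist");s=env.observe();print(s["grip_width"],s["ft_force"])
g=cv2.cvtColor(W["color"],cv2.COLOR_RGB2GRAY)
R=np.array(s["tool_rot"]);p=np.array(s["position"])
for c in(305,318,330): print(c,g[165:210,c])
print([np.round(proj(W,p+R@np.array(v)),1) for v in([.0415+.0017,0,.007],[-.0415+.0017,0,.007])])
```

```text
0.025358004914599167 [-0.22181538  0.11073542  0.6585302 ]
305 [186 186 186 184 184 183 182 182 183 183 184 184 181 170 172 176 175 175
 175 173 173 173 174 174 173 172 173 170 168 184 246 243 241 240 240 240
 240 241 240 241 240 240 240 241 240]
318 [184 181 180 179 176 175 175 173 174 174 175 163 163 161 166 173 174 172
 173 174 174 173 174 173 175 173 174 174 171 180 243 241 239 238 239 239
 239 239 239 238 239 239 239 238 239]
330 [190 189 189 190 190 189 191 190 189 188 179 176 176 174 176 173 172 175
 175 173 173 174 175 176 176 174 174 174 173 179 244 241 239 238 238 238
 238 238 239 239 239 239 238 239 238]
[array([319.2, 193.5]), array([318.8, 369.2])]
```

Emit:
move_arm:
  plan:
    - [0, 0, 0, 0, 0, -0.5, -0.4]
    - [0, 0, 0, 0, 0, -2, -0.4]
    - [0, 0, 0, 0, 0, -5, -0.4]
    - [0, 0, 0, 0, 0, -10, -0.3]
    - [0, 0, 0, 0, 0, -15, -0.3]

```text
time_s: 11.5
position: [0.4697, -0.3192, 0.3111]
tool_rot: [[0.297, 0.955, -0.001], [0.955, -0.297, 0.001], [0.0, -0.001, -1.0]]
ft_force: [-0.1, -1.4, 1.2]
grip_width: 0.0299
gripper_force: 0.0
```

Run:
```python
from h import *
np.set_printoptions(precision=4,suppress=True)
W=env.get_image("wrist");s=env.observe()
for o in env.outline_of("wick_bar",W)[:4]:
    ys,xs=np.nonzero(o["mask"]);print(round(o["conf"],2),np.round(o["bbox"]),cv2.minAreaRect(np.c_[xs,ys].astype(np.float32)))
p0=np.array([.47,-.3195,.1595]);y=np.radians(-17.3);Y=np.array([np.cos(y),np.sin(y),0]);X=np.array([-Y[1],Y[0],0])
for n,z in((.0415,.1525),(.0415,.11),(-.0415,.1525)): print(np.round(proj(W,p0+X*(n+.0017)+[0,0,z-.1595]),1))
g=cv2.cvtColor(W["color"],cv2.COLOR_RGB2GRAY)
q=proj(W,p0+X*(.0432)+[0,0,-.007]);c=int(q[0]);print(g[int(q[1])-22:int(q[1])+10,c])
q=proj(W,p0+X*(-.0398)+[0,0,-.007]);c=int(q[0]);print(g[int(q[1])-8:int(q[1])+16,c])
go([.47,.10,.33],90); print(s["position"],s["q"])
save(W,"w7.png",(200,100,460,360),2)
```

```text
0.59 [287.  13. 146.  25.] ((287.0, 12.0), (24.0, 140.0), 90.0)
0.56 [321. 210.  21. 100.] ((319.0, 212.0), (100.0, 24.0), 90.0)
[319.4 165.5]
[319.3 161.9]
[319.1 262.4]
[180 181 182 182 182 182 181 181 181 181 180 179 179 179 177 173 175 171
 168 165 166 164 167 209 237 236 235 233 233 233 234 233]
[161 160 161 161 161 161 162 162 163 119 116 118 117 116 116 114 114 113
 111 112 112 113 113 113]
row [   0.12    0.89 -107.25] [ 40.12 -12.56  -1.75]
[ 0.471  -0.3205  0.3202] [-46.1333  20.9663  61.1541  -0.0027  97.0651 -28.8803]
```

Both strip ends sit within a pixel of where a level bar would show, so it is hanging level. Next is the lens.

```bash
python3 -c "
from h import *
go([.44,.335,.25],97)"
```

```text
row [ 7.0000e-02  9.1000e-01 -1.1425e+02] [ 61.72 -22.49   6.  ]
```

Emit:
move_arm:
  plan:
    - [0, 0, -8.5, 4.6, -1.7, 0, -0.3]
    - [0, 0, -17, 9.2, -3.4, 0, 0]
    - [0, 0, -25.5, 13.8, -5, 0, 0.3]
    - [0, 0, -34, 18.4, -6.7, 0, 0.3]
    - [0, 0, -42.5, 23, -8.4, 0, 0.3]

```text
time_s: 12.1
position: [0.4574, -0.0731, 0.3092]
tool_rot: [[-0.432, 0.902, 0.0], [0.902, 0.432, -0.0], [-0.0, 0.0, -1.0]]
ft_force: [0.4, 0.5, 0.1]
grip_width: 0.0549
gripper_force: 0.0
```

```bash
python3 -c "
from h import *
go([.44,.335,.25],97)"
```

```text
row [ 0.000e+00  1.000e-02 -7.143e+01] [37.57 16.04  5.91]
```

Emit:
move_arm:
  plan:
    - [0, 0, -8.5, 4.5, 1.9, 0, 0.3]
    - [0, 0, -17, 9, 3.8, 0.5, 0.3]
    - [0, 0, -25.5, 13.5, 5.7, 1, 0.3]
    - [0, 0, -34, 18, 7.6, 2, 0.3]
    - [0, 0, -42.5, 22.5, 9.5, 3, 0.3]

```text
time_s: 12.6
position: [0.4475, 0.171, 0.279]
tool_rot: [[-0.928, 0.373, 0.001], [0.373, 0.928, 0.0], [-0.001, 0.0, -1.0]]
ft_force: [-0.4, 0.8, -0.7]
grip_width: 0.0557
gripper_force: 0.0
```

```bash
python3 -c "
from h import *
go([.44,.335,.25],97)"
```

```text
row [ 1.000e-02  5.000e-02 -2.891e+01] [ 6.81 14.93  2.9 ]
```

Emit:
move_arm:
  plan:
    - [0, 0, -8, 2, 4.5, 1, 0.3]
    - [0, 0, -16, 4, 9, 2, 0.3]
    - [0, 0, -24, 6, 13, 2.9, 0.3]
    - [0, 0, -28.9, 6.8, 14.9, 2.9, 0.3]
    - [0, 0, -28.9, 6.8, 14.9, 2.9, 0.3]

```text
time_s: 13.1
position: [0.4408, 0.3349, 0.2494]
tool_rot: [[-0.993, -0.121, -0.001], [-0.121, 0.993, -0.0], [0.001, 0.0, -1.0]]
ft_force: [0.1, -0.7, 0.8]
grip_width: 0.0559
gripper_force: 0.0
```

Run:
```python
from h import *
np.set_printoptions(precision=4,suppress=True)
env.get_image("wrist");env.get_image("wrist");env.get_image("wrist")
W=env.get_image("wrist");S=env.get_image("scene");s=env.observe();print(s["position"])
l=env.tip_of("loupe",W);print([(r["pixel"],r["conf"]) for r in l])
print("lens",atz(W,l[0]["pixel"],.037))
for o in env.outline_of("loupe",W)[:2]:
    m=o["mask"];ys,xs=np.nonzero(m);print(round(o["conf"],2),np.round(o["bbox"]))
    for r in range(ys.min(),ys.max(),12): c=np.nonzero(m[r])[0];print(r,c.min(),c.max(),end="; ")
save(W,"w8.png")
```

```text
[0.4418 0.3317 0.2505]
[([323.0, 290.6], 0.77)]
lens [0.5304 0.347  0.037 ]
0.67 [325. 234.  76. 188.]
137 314 325; 149 311 327; 161 312 328; 173 312 328; 185 313 328; 197 313 329; 209 313 329; 221 314 330; 233 315 330; 245 318 327; 257 310 339; 269 293 356; 281 288 361; 293 287 362; 305 290 358; 317 301 349;
```

View pics/w8.png

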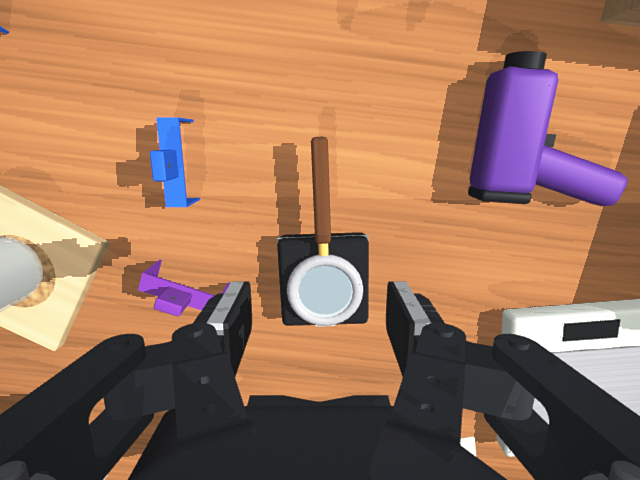

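The wrist view shows the lens ring at (325,290) and the handle from (319.5,140) to (322.5,240), clear of the case edge at row 236. The jaws line up with it.

Run:
```python
from h import *
np.set_printoptions(precision=4,suppress=True)
W=env.get_image("wrist")
L=atz(W,(324.8,290.5),.044);h=atz(W,(319.5,149),.044);n=atz(W,(322.5,233),.044);c=atz(W,(324,236),.03)
u=(h-n)/np.linalg.norm(h-n);v=(h-L)/np.linalg.norm(h-L)
print(L,h,n,"case edge",c,u,v,np.degrees(np.arctan2(u[1],u[0])),np.degrees(np.arctan2(v[1],v[0])),np.linalg.norm(h-L),np.linalg.norm(n-L),np.dot(c-L,v))
g=L+v*.074;print("grip",g)
yaw=np.degrees(np.arctan2(v[1],v[0]))-90
print(yaw%360);go([g[0],g[1],.10],yaw+360 if yaw<-180 else yaw)
```

```text
[0.5274 0.3483 0.044 ] [0.3872 0.3264 0.044 ] [0.4669 0.3387 0.044 ] case edge [0.4736 0.3412 0.03  ] [-0.9883 -0.1527  0.    ] [-0.988  -0.1544  0.    ] -171.2179721630089 -171.1156549401877 0.14193226392235375 0.061254528705952646 0.05431573918528494
grip [0.4543 0.3369 0.044 ]
98.88434505981229
row [ 0.01  0.02 -2.34] [-1.3   0.34 15.05]
```

Emit:
move_arm:
  plan:
    - [0, 0, -2, -1.3, 0.3, 4, 0.3]
    - [0, 0, -2, -1.3, 0.3, 9, 0]
    - [0, 0, -2, -1.3, 0.3, 14, -0.1]
    - [0, 0, -2, -1.3, 0.3, 15, -0.1]
    - [0, 0, -2, -1.3, 0.3, 15, -0.1]

```text
time_s: 14.0
position: [0.4541, 0.3368, 0.0999]
tool_rot: [[-0.989, -0.15, -0.002], [-0.15, 0.989, -0.001], [0.002, -0.001, -1.0]]
ft_force: [0.7, 0.2, 0.5]
grip_width: 0.0386
gripper_force: 0.0
```

Run:
```python
from h import *
np.set_printoptions(precision=4,suppress=True)
W=env.get_image("wrist");W=env.get_image("wrist");s=env.observe();print(s["position"],s["grip_width"])
for o in env.outline_of("loupe",W)[:2]:
    m=o["mask"];ys,xs=np.nonzero(m);print(round(o["conf"],2),np.round(o["bbox"]))
    for r in range(ys.min(),ys.max(),15): c=np.nonzero(m[r])[0];print(r,c.min(),c.max(),end="; ")
g=np.array([.4543,.3369,.044]);v=np.array([-.988,-.1544,0])
for k in(0,.074-.0526,.04): print(proj(W,g+v*k*1),proj(W,g-v*.02))
go([g[0],g[1],.018],98.9)
```

```text
[0.4554 0.3376 0.1026] 0.038471556532452385
0.6 [319. 256. 116. 294.]
109 309 325; 124 303 332; 139 303 331; 154 303 331; 169 303 331; 184 302 331; 199 304 331; 214 304 331; 229 304 330; 244 304 331; 259 304 331; 274 305 331; 289 307 328; 304 309 325; 319 278 357; 334 271 366; 349 268 369; 364 264 373; 379 260 376; 394 268 368; [np.float64(317.48473025519525), np.float64(254.2550787052324)] [np.float64(317.5987526832041), np.float64(286.5517877177981)]
[np.float64(317.35625767170876), np.float64(217.86538136755217)] [np.float64(317.5987526832041), np.float64(286.5517877177981)]
[np.float64(317.23873489319845), np.float64(184.57720248750513)] [np.float64(317.5987526832041), np.float64(286.5517877177981)]
row [ 0.07  0.26 -0.27] [ 0.17 -0.07  8.48]
```

Emit:
move_arm:
  plan:
    - [0, 0, -0.2, 0.1, 0, 4, -0.1]
    - [0, 0, -0.2, 0.1, 0, 7, -0.2]
    - [0, 0, -0.2, 0.1, 0, 8.3, -0.2]
    - [0, 0, -0.2, 0.1, 0, 8.3, -0.2]
    - [0, 0, -0.2, 0.1, 0, 8.3, -0.2]

```text
time_s: 14.65
position: [0.4542, 0.3375, 0.019]
tool_rot: [[-0.988, -0.154, 0.003], [-0.154, 0.988, 0.001], [-0.003, 0.001, -1.0]]
ft_force: [-0.1, -0.1, 0.6]
grip_width: 0.0341
gripper_force: 0.0
```

Emit:
move_arm:
  plan:
    - [0, 0, 0, 0, 0, 0, -0.5]
    - [0, 0, 0, 0, 0, 0, -1]
    - [0, 0, 0, 0, 0, 0, -1]
    - [0, 0, 0, 0, 0, 0, -1]
    - [0, 0, 0, 0, 0, 0, -1]
  squeeze: 70

```text
time_s: 15.15
position: [0.4539, 0.3375, 0.0187]
tool_rot: [[-0.988, -0.154, 0.003], [-0.154, 0.988, 0.001], [-0.003, 0.001, -1.0]]
ft_force: [-0.8, -1.1, 6.6]
grip_width: 0.0146
gripper_force: 68.2
```

Emit:
move_arm:
  plan:
    - [0, 0, 0, 0, 0, -0.5, -1]
    - [0, 0, 0, 0, 0, -2, -1]
    - [0, 0, 0, 0, 0, -5, -1]
    - [0, 0, 0, 0, 0, -9, -1]
    - [0, 0, 0, 0, 0, -14, -1]

```text
time_s: 15.65
position: [0.4521, 0.3365, 0.1578]
tool_rot: [[-0.988, -0.154, -0.003], [-0.154, 0.988, -0.001], [0.003, -0.001, -1.0]]
ft_force: [0.8, 1.2, -1.3]
grip_width: 0.0145
gripper_force: 68.2
```

Emit:
move_arm:
  plan:
    - [0, 0, 0, 0, 0, -5, -1]
    - [0, 0, 0, 0, 0, -10, -1]
    - [0, 0, 0, 0, 0, -10, -1]
    - [0, 0, 0, 0, 0, -10, -1]

```text
time_s: 16.05
position: [0.4529, 0.3369, 0.2579]
tool_rot: [[-0.988, -0.154, 0.001], [-0.154, 0.988, 0.001], [-0.001, 0.0, -1.0]]
ft_force: [0.0, -0.3, -1.9]
grip_width: 0.0145
gripper_force: 68.3
```

```bash
cat >> h.py <<'E'
def loupe(W,n="loupe"):
    "lens ring in the wrist picture: outline, ellipse fit"
    for o in env.outline_of(n,W)[:1]:
        m=o["mask"];ys,xs=np.nonzero(m);print(round(o["conf"],2),np.round(o["bbox"]))
        for r in range(ys.min(),ys.max(),15): c=np.nonzero(m[r])[0];print(r,c.min(),c.max(),end="; ")
    print()
E
python3 - <<'E'
from h import *
np.set_printoptions(precision=4,suppress=True)
W=env.get_image("wrist");s=env.observe();print(s["position"],s["ft_force"],s["wrist_torque"],s["grip_width"]);loupe(W)
R=np.array(s["tool_rot"]);p=np.array(s["position"])
for dz in(-.0253,-.0113): # upper / lower face of ring (tool z, towards fingertips is +)
    for t in(0,90,180,270):
        a=np.radians(t);print(np.round(proj(W,p+R@np.array([-.074+.04*np.cos(a),.04*np.sin(a),dz])),1),end=" ")
    print()
E
```

```text
[0.4525 0.3368 0.2563] [-0.2083 -0.0241 -2.186 ] [-0.0458  0.0597 -0.0452] 0.014763518475451085
0.79 [319. 247.  55. 310.]
92 309 325; 107 295 345; 122 295 344; 137 295 345; 152 295 344; 167 294 343; 182 295 343; 197 296 344; 212 296 342; 227 296 342; 242 296 342; 257 296 341; 272 296 341; 287 296 342; 302 298 339; 317 299 338; 332 298 338; 347 299 339; 362 298 339; 377 300 337; 392 306 331; 
[317.2 405.2] [413.7 486.8] [317.  557.4] [220.4 486.4] 
[317.3 381.6] [405.9 458.1] [317.1 525. ] [228.5 457.7]
```

```bash
cat >> h.py <<'E'
from scipy.optimize import least_squares
def handlefit(W,s):
    "fit pitch (deg), along-handle and height offset of the held loupe from the handle edges in the wrist picture"
    R=np.array(s["tool_rot"]);p=np.array(s["position"])
    m=env.outline_of("loupe",W)[0]["mask"];rows=np.array([r for r in range(120,285,3)])
    o=np.array([[c.min(),c.max()+1] for c in (np.nonzero(m[r])[0] for r in rows)])
    def edges(q):
        th,dz,yaw,dy=q; out=[]
        for sg in(-1,1):
            P=[]
            for x in np.linspace(-.03,.085,40):
                X=np.array([x,sg*.008+dy+yaw*x,-.0183-.007+dz-th*x]);P.append(proj(W,p+R@X))
            P=np.array(P);i=np.argsort(P[:,1]);out.append(np.interp(rows,P[i,1],P[i,0]))
        e=np.array(out).T; return np.sort(e,1)
    f=least_squares(lambda q:(edges(q)-o).ravel(),[0,0,0,0],x_scale=[.02,.002,.02,.002],loss="soft_l1")
    top=np.nonzero(m.any(1))[0].min()
    print("pitch deg",np.degrees(f.x[0]),"dz",f.x[1],"yaw",np.degrees(f.x[2]),"dy",f.x[3],"cost",f.cost)
    th,dz=f.x[:2]; return f.x
E
python3 - <<'E'
from h import *
np.set_printoptions(precision=4,suppress=True)
W=env.get_image("wrist");s=env.observe();q=handlefit(W,s)
R=np.array(s["tool_rot"]);p=np.array(s["position"])
for x in(.082,-.022): print(proj(W,p+R@np.array([x,0,-.0253])),proj(W,p+R@np.array([x,0,-.0113])))
m=env.outline_of("loupe",W)[0]["mask"]
print(np.nonzero(m[:,319])[0][[0,-1]])
g=W["color"][85:130,319].sum(1);print(g)
S=env.get_image("scene");o=env.outline_of("loupe",S)
for k in o[:2]:print(k["conf"],k["bbox"])
T=env.get_image("top")
for k in env.outline_of("loupe",T)[:2]:print(k["conf"],k["bbox"])
E
```

```text
pitch deg -2.9860672914211075 dz 0.0014537130470299706 yaw 0.20198865384361558 dy 0.00039770972657563033 cost 7.414835493524215
[np.float64(318.11660898510667), np.float64(82.10859544654434)] [np.float64(318.2121990042929), np.float64(88.05423266952337)]
[np.float64(317.632992412786), np.float64(381.7133529209257)] [np.float64(317.75479334309034), np.float64(359.6315374416281)]
[ 93 401]
[530 518 506 498 490 476 498 530 375 217 241 265 268 268 271 269 276 271
 273 274 271 279 277 278 274 276 277 279 279 282 281 277 279 276 277 278
 280 282 284 280 278 278 283 278 275]
0.67 [443.6, 249.2, 52.0, 35.2]
```

```bash
cat >> h.py <<'E'
def model(s,th,dx=0,dz=0,roll=0):
    "world points: lens rim rings and handle box of the held loupe; th>0 raises the lens end"
    R=np.array(s["tool_rot"]);p=np.array(s["position"]);a=np.linspace(0,2*np.pi,73)
    ring=np.vstack([np.c_[.04*np.cos(a),.04*np.sin(a),0*a+k] for k in(-.007,.007)])
    hd=np.array([[x,y,z] for x in(.052,.156) for y in(-.008,.008) for z in(-.007,.007)])
    M=Ro.from_euler("y",th,degrees=True).as_matrix() if not roll else (Ro.from_euler("y",th,degrees=True)*Ro.from_euler("x",roll,degrees=True)).as_matrix()
    g=np.array([.074,0,0]); f=lambda P:p+(np.array([dx,0,-.0183+dz])+(P-g)@M.T)@R.T
    return f(ring),f(hd)
E
python3 - <<'E'
from h import *
np.set_printoptions(precision=2,suppress=True,linewidth=150)
S=env.get_image("scene");s=env.observe()
print("f",240/np.tan(np.radians(S["fov_y"])/2))
for th in(-4,0,4):
    r,h=model(s,th);P=np.array([proj(S,x) for x in r]);H=np.array([proj(S,x) for x in h])
    print(th,"ring",P.min(0),P.max(0),cv2.fitEllipse(P[:73].astype(np.float32)),"z",r[:,2].min(),r[:,2].max(),"hand end",H[4:].mean(0))
o=env.outline_of("loupe",S)
for k in o[:1]:
    m=k["mask"];ys,xs=np.nonzero(m);print(k["conf"],k["bbox"],xs.min(),xs.max(),ys.min(),ys.max())
x0,y0=420,225
g=S["color"][y0:y0+62,x0:x0+72].astype(int)
br=(g.min(2));print("\n".join("".join(" .:-=+*#%@"[v*10//256] for v in r) for r in br))
E
```

```text
f 438.2549434846326
-4 ring [417.96 242.24] [454.94 266.14] ((436.9823303222656, 251.50685119628906), (17.24027442932129, 36.57233428955078), 102.20716857910156) z 0.27048722636254696 0.28998013682731766 hand end [468.19 232.21]
0 ring [417.63 243.5 ] [454.5 268.7] ((436.4731750488281, 253.5231475830078), (19.254798889160156, 36.48923110961914), 100.39826202392578) z 0.26804315164090453 0.28210001137021035 hand end [468.68 230.22]
4 ring [417.4  244.68] [454.12 271.18] ((436.05029296875, 255.4719696044922), (21.14566421508789, 36.39423370361328), 98.4563980102539) z 0.26010977166952176 0.27970968051759304 hand end [469.1  228.29]
0.63 [443.5, 249.3, 50.7, 35.1] 418 468 230 267
=====------------      ..          :.     .    .----:.:=..   ..:-:.:::::
=======----------.      .         .::     ......-----::.      .:-......:
==========-------:                .:.     .  ..:-----:.       ..........
==========-=------                :-.     .  ...:----:        ..........
============-=----:.              --.    ..   ....:-:        ...........
===================-:-:          .--:    .    ...
[... 3411 characters left out ...]
--:::::::::::::::--::-::::::::::::::::--:--
:::::::-------:----:::::::::-:-::-:::::::::::::--::::-:::::-::::::::-:--
::::::::--:--------:-:-::::::::::-:::::::::::::::--::::::::::-::-::-::--
-:::::::::------------:::::::::-::::::::::::::::::---:::::::::::::-::-::
:--::::::::--------::-----::::::::---:::::::::::::::--::::::-::::::-----
:::-:::::::::----------::-::::::::::---:::::::::::::::-:::::::-:::::::::
:-::--::::-:::--:-:----::::-:::::::::::::::::::::::::::---::::::::::::::
::-::--::::::::::::::-----::::-:::::::::::::::::::::::::---:-::::-::::::
::::---:-::::::::--::--:---::--:::::::::::::::::::::::::::::-::::::-::::
:::::------:::::::---::::------:-:::::::::::::::::::::::::::--::::::::::
```

Run:
```python
from h import *
T=env.get_image("top");old=cv2.imread("pics/top1.png")[:,:,::-1]
for nm,(x0,y0,x1,y1) in dict(candle=(300,225,335,262),stand_rule=(345,235,372,256),rail=(420,210,470,310)).items():
    a=cv2.cvtColor(old[y0:y1,x0:x1].copy(),7).astype(np.float32);b=cv2.cvtColor(T["color"][y0:y1,x0:x1].copy(),7).astype(np.float32)
    print(nm,cv2.phaseCorrelate(a,b))
for n,im in(("now",T["color"]),("old",old)):
    hsv=cv2.cvtColor(np.ascontiguousarray(im[228:262,302:340]),cv2.COLOR_RGB2HSV);m=(hsv[...,1]<70);ys,xs=np.nonzero(m);print(n,xs.mean()+302,ys.mean()+228,m.sum())
print(env.outline_of("candle",T)[0]["bbox"])
go([.4756,-.0035,.28],98.9)
```

```text
candle ((0.3518952470488941, 0.43866161231003886), 0.5237066366606289)
stand_rule ((0.0471900482420633, -0.102297177026756), 0.9168800844086541)
rail ((0.06741495496781269, -0.18062859722456182), 0.6672858797073364)
now 319.7797833935018 244.0 554
old 320.0209125475285 244.05703422053233 526
[320.8, 243.2, 23.6, 26.7]
row [-0.   -0.01 -0.06] [  3.01 -33.99  -2.29]
```

Emit:
move_arm:
  plan:
    - [0, 0, 0, 0, -3, -2, -1]
    - [0, 0, 0, 0.5, -7, -2.3, -1]
    - [0, 0, 0, 1, -11, -2.3, -1]
    - [0, 0, 0, 1.5, -15, -2.3, -1]
    - [0, 0, 0, 2, -19, -2.3, -1]

```text
time_s: 17.2
position: [0.4623, 0.1448, 0.2803]
tool_rot: [[-0.988, -0.154, 0.001], [-0.154, 0.988, -0.0], [-0.0, -0.0, -1.0]]
ft_force: [0.9, 0.7, -1.9]
grip_width: 0.0146
gripper_force: 68.6
```

```bash
python3 -c "
from h import *
go([.4756,-.0035,.28],98.9)"
```

```text
row [-0.01  0.03 -0.04] [  0.97 -14.85   0.04]
```

Emit:
move_arm:
  plan:
    - [0, 0, 0, 0.3, -4, 0, -1]
    - [0, 0, 0, 0.6, -8, 0, -1]
    - [0, 0, 0, 0.8, -12, 0, -1]
    - [0, 0, 0, 1, -14, 0, -1]
    - [0, 0, 0, 1, -14.6, 0, -1]

```text
time_s: 17.7
position: [0.4752, -0.0015, 0.2802]
tool_rot: [[-0.989, -0.151, 0.0], [-0.151, 0.989, -0.0], [0.0, -0.0, -1.0]]
ft_force: [-0.0, -0.2, -1.6]
grip_width: 0.0146
gripper_force: 68.6
```

Run:
```python
from h import *
for i in range(3): S=env.get_image("scene")
np.set_printoptions(precision=4,suppress=True)
s=env.observe();print(s["position"],s["time_s"])
go([.4756,-.0035,.20],98.9)
for th in(-4,0,4):
    r,h=model(s,th);P=np.array([proj(S,x) for x in r]);print(th,P.min(0),P.max(0))
print(env.tip_of("mark",S)[:1],[proj(S,np.array(v)) for v in([.5458,-.0558,.2168],)])
r,h=model(s,0);c=np.array(proj(S,r.mean(0))).astype(int);print(c)
x0,y0=c[0]-35,c[1]-20
g=S["color"][y0:y0+60,x0:x0+65].min(2);print(x0,y0);print("\n".join("".join(" .:-=+*#%@"[int(v)*10//256] for v in r) for r in g))
```

```text
[0.4751 0.0009 0.2802] 17.85
row [ 0.02  0.   -0.06] [ 0.02 -0.45  8.02]
-4 [320.1885 184.7309] [350.0555 201.5595]
0 [320.2139 185.8729] [349.8481 203.8977]
4 [320.187  186.9341] [349.6966 206.2064]
[{'pixel': [319.3, 208.6], 'conf': 0.57}] [[np.float64(319.95318465246714), np.float64(210.9941015860771)]]
[335 194]
300 174
:::::-:::---:::::::::------------::-----.         .     .    .   
:-::::-::--:::-::-:::::::-----------:----::.                     
--:::::::::::----::-::::::---------:----:-:::       ..           
---:::::::--:--::-::-::::::::----------:-----.      ..           
-::---:-:::-------:::::::::::-:----:--:-:--::.      .           .
-:---:-::::---::---:-:-::::::--------:--:--:-: ::               .
:---------::-::----------::::------------:::::.-.              ..
::::-----:--:::--:------:::::::::-------:::-::.-.    .        ...
:::::--:::-:-----::--------:::::::-:----:::-::.-.    -:.      ...
:::::::---:----:-----------::::::::::----:-:::.-     --.    ... .
::::::::-----:----::-::-------::::::-:-:-:--::.-     --.   .....-
::::::::::::----:-:......-------:::::::::----:.:
[... 2485 characters left out ...]
........................................
:.......=++++=--... .............................................
........=++++++=-..  ........::..................................
 .......=+++++-=--..  ........-:::-:.............................
...:::::=++++=+=:--.. ........::::::----.........................
::-:-:::=++++++=:::... ........:::::-:---::......................
-----:::=++++==-::::..  .......:::::::------::::.................
:::---::=++++++=---:-.........:-:::::::::---:-::::-..............
::-:---.=++++++------::::---------::::::::-----::::-::--.........
::::--::=++++=-=-------:-:----:-----:::::::-:----::::------......
--:::--:=++++++=::-------:------:---:-::::::--:--:::::-::--:----.
```

Run:
```python
from h import *
np.set_printoptions(linewidth=200)
o=cv2.imread("pics/scene1.png")[:,:,::-1];S=env.get_image("scene")
print("cols 306-327, rows 198-217, sum of channels/10: start")
print(o[198:218,306:328].astype(int).sum(2)//10)
print((o[198:218,306:328,0].astype(int)-o[198:218,306:328,2]))
T=env.get_image("top")
for z in(.213,.217,.221): print(z,atz(S,(320,211),z),atz(T,(344.2,244.3),z))
go([.4756,-.0035,.22],98.9)
```

```text
cols 306-327, rows 198-217, sum of channels/10: start
[[33 30 37 42 43 43 43 44 26 43 37 34 20  8  6 15 13 14 13 17 18 19]
 [30 29 37 43 42 42 44 43 45 51 54 23 20  8  7 15 14 14 14 19 18 18]
 [32 28 37 42 43 44 45 46 59 59 68 48 21  9  8 15 14 14 13 20 21 19]
 [38 40 39 45 57 59 64 70 75 75 61 44 20  8  8 15 14 13 14 19 20 20]
 [45 70 65 69 75 75 68 54 51 56 56 51 21  7  7 16 14 14 12 21 21 21]
 [32 42 72 56 52 57 57 56 55 54 55 51 22  7  7 15 13 13 14 19 21 21]
 [31 35 59 57 56 55 54 39 46 54 54 50 37  7  8 16 15 13 14 20 19 20]
 [31 35 58 56 55 43 23 24 25 38 53 50 37  7  8 15 14 15 14 19 19 18]
 [30 35 59 56 56 28 14 22 24 24 33 52 37  6  8 14 14 13 13 19 18 19]
 [31 35 57 55 54 28 27 17 16 23 25 27 30  8  8 15 13 14 14 20 19 20]
 [34 35 55 61 29 24 23 43 16 15 27 26 24 16  8 14 13 13 14 23 21 19]
 [35 31 21 21 21 24 42 42 25 18 12 31 24 27  9 14 14 14 15 36 23 23]
 [34 33 21 21 21 43 42 44 44 42 29 24 15 21 13 14 13 13 13 38 37 38]
 [35 32 22 21 21 43 43 42 43 40 36 37 34 12 11 13 14 13 14 37 38 38]
 [36 31 23 21 24 43 43 41 26 39 36 37 36  7  8 13 14 13 15 37 38 37]
 [34 32 23 
[... 1742 characters left out ...]
101 102 102  21  23  37  37  40  58  99 100 105]
 [100  76  -4  -5  -4  -4  -4  -5  -4  40  82  93  84  17  19  39  40  41  53  97  97 101]
 [103  76   1  -3  -2  -5  -4  -6  -3  33  60  60  62  19  23  38  38  39  53  97  97  99]
 [104  77  -1  -4  -4  -6  -4  -5  -3  30  61  61  60  17  22  41  37  40  55  98  99  98]
 [ 63  48  -1  -5  -4  -5  -2  -4  -2  20  34  59  57  14  20  38  36  39  55 101 100  99]]
0.213 [ 0.54147124 -0.0610986   0.213     ] [ 0.54527258 -0.05746821  0.213     ]
0.217 [ 0.54593449 -0.05540654  0.217     ] [ 0.54507264 -0.05733896  0.217     ]
0.221 [ 0.55039773 -0.04971449  0.221     ] [ 0.5448727  -0.05720971  0.221     ]
row [0.01 0.01 0.03] [ 0.02 -0.51  6.03]
```

Emit:
move_arm:
  plan:
    - [0, 0.7, 0, 0.05, -0.4, 1, -1]
    - [0, 1.5, 0, 0.07, -0.5, 4, -1]
    - [0, 1.5, 0, 0.07, -0.5, 7, -1]
    - [0, 1.5, 0, 0.07, -0.5, 8, -1]
    - [0, 1.5, 0, 0.07, -0.5, 8.05, -1]

```text
time_s: 18.5
position: [0.4747, -0.0043, 0.1986]
tool_rot: [[-0.988, -0.154, -0.029], [-0.154, 0.988, -0.003], [0.029, 0.001, -1.0]]
ft_force: [0.3, 0.4, -1.3]
grip_width: 0.0145
gripper_force: 68.5
```

Run:
```python
from h import *
np.set_printoptions(precision=4,suppress=True)
for i in range(3): S=env.get_image("scene")
T=env.get_image("top");s=env.observe();print(s["position"],s["ft_force"],s["time_s"]);go([.4756,-.0035,.1998],98.9)
r,h=model(s,-1.5,0,.0007);P=np.array([proj(S,x) for x in r]);print("pred scene",P.min(0),P.max(0),"lens",r.mean(0))
c=S["color"].astype(int)
sub=c[195:240,310:362];m=(sub.min(2)>118)&(sub.max(2)-sub.min(2)<40)
print("\n".join("".join("#" if v else "." for v in q) for q in m))
Pt=np.array([proj(T,x) for x in r]);print("top pred ring",Pt.min(0),Pt.max(0));print(env.tip_of("loupe",S)[:1],proj(S,r.mean(0)))
print([(k["conf"],k["bbox"]) for k in env.outline_of("loupe",T)[:2]])
```

```text
[ 0.4758 -0.0047  0.2009] [ 0.4456 -0.6153 -1.8516] 18.7
row [-0.06 -1.37 -0.05] [-0.    0.12  0.11]
pred scene [318.3091 210.4172] [346.8195 228.9346] lens [0.5488 0.0067 0.2187]
....................................................
....................................................
....................................................
....................................................
....................................................
......#.............................................
..####..............................................
##..................................................
....................................................
....................................................
....................................................
....................................................
#...................................................
....................................................
....................................................
....................................................
....................................................
...................
[... 997 characters left out ...]
...........................................
###.................................................
##..................................................
#...................................................
....................................................
....................................................
..##................................................
###.#...............................................
#####...............................................
top pred ring [304.2582 226.6342] [335.0429 257.4922]
[{'pixel': [331.4, 221.5], 'conf': 0.96}] [np.float64(332.64917654567773), np.float64(219.3852679266317)]
[(0.96, [319.5, 263.1, 29.0, 72.8]), (0.41, [137.4, 307.6, 50.3, 47.0])]
```

Emit:
move_arm:
  plan:
    - [0, -0.8, 0, 0, 0.12, 0.1, -1]
    - [0, -0.8, 0, 0, 0.12, 0.1, -1]
    - [0, -0.8, 0, 0, 0.12, 0.1, -1]
    - [0, -0.8, 0, 0, 0.12, 0.1, -1]
    - [0, -0.8, 0, 0, 0.12, 0.1, -1]

```text
time_s: 19.3
position: [0.475, -0.0035, 0.1987]
tool_rot: [[-0.988, -0.154, -0.012], [-0.154, 0.988, -0.002], [0.012, -0.0, -1.0]]
ft_force: [0.6, 1.1, -1.5]
grip_width: 0.0145
gripper_force: 68.5
```

Run:
```python
from h import *
np.set_printoptions(precision=4,suppress=True)
for i in range(3):S=env.get_image("scene")
T=env.get_image("top");s=env.observe();print(s["position"],s["tool_rot"][:,2] if hasattr(s["tool_rot"],"shape") else s["tool_rot"],s["ft_force"],max(abs(np.array(s["qvel"]))))
for th in(-1.5,0): print(model(s,th)[0].mean(0))
old=cv2.imread("pics/scene1.png")[:,:,::-1]
for nm,(x0,y0,x1,y1) in dict(pointer=(300,196,318,235),candlefoot=(318,262,348,292),rail=(232,185,300,240)).items():
    a=cv2.cvtColor(old[y0:y1,x0:x1].copy(),7).astype(np.float32);b=cv2.cvtColor(S["color"][y0:y1,x0:x1].copy(),7).astype(np.float32);print(nm,cv2.phaseCorrelate(a,b))
print([(np.round(r["pixel"]),round(r["conf"],2)) for r in env.tip_of("wick_bar",S)],[(np.round(r["pixel"]),round(r["conf"],2)) for r in env.tip_of("hung_bar_a",T)],proj(S,np.array([.4705,-.318,.15])),proj(T,np.array([.4705,-.318,.15])))
```

```text
[ 0.475  -0.0034  0.1987] [-0.0121 -0.0018 -0.9999] [-0.7967  0.0423 -1.807 ] 0.1445203623386552
[0.5478 0.0079 0.218 ]
[0.5478 0.0079 0.2161]
pointer ((-0.37129885651951255, -0.19359128239794288), 0.5230105936527252)
candlefoot ((0.025014253035340772, 0.051595989145022614), 1.0361330404546525)
rail ((-0.20380989526234572, -0.5206607100722778), 0.5767575712115677)
[(array([377., 246.]), 0.77), (array([372., 302.]), 0.58), (array([294., 192.]), 0.54), (array([407., 282.]), 0.5)] [(array([451., 235.]), 0.7), (array([490., 316.]), 0.34)] [np.float64(290.80467157895635), np.float64(192.1330877314859)] [np.float64(438.54086057976383), np.float64(274.83813699260736)]
```

Emit:
move_arm:
  plan:
    - [0, 0, 0, -0.1, 0, -0.08, -1]
    - [0, 0, 0, -0.1, 0, -0.08, -1]
    - [0, 0, 0, -0.1, 0, -0.08, -1]
    - [0, 0, 0, -0.1, 0, -0.08, -1]

```text
time_s: 20.0
position: [0.4759, -0.0033, 0.1994]
tool_rot: [[-0.988, -0.154, -0.012], [-0.154, 0.988, -0.002], [0.012, 0.0, -1.0]]
ft_force: [-0.0, -0.4, -1.4]
grip_width: 0.0146
gripper_force: 68.5
```

```bash
python3 -c "
from h import *
s=env.observe();print(s['position'],s['grip_width']);print(env.close_job())"
```

```text
[ 0.47594538 -0.0032797   0.19944588] 0.0146279416569777
the job is handed in; nothing more can be done
None
```

The job is handed in at 20 s, with no verdict returned: the wick bar hangs level on the free stretch of the rail, and the arm is holding the lens centred over the candle at about 0.217–0.219 m (pointer measured at about 0.218 m), level to within an estimated 2°.

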